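# Bring the blue-capped vial round to the tray

## Task

Turn the vial carousel by pushing with one fingertip on one of its light grey divider panels, gently, until the blue-capped vial has come round to the steel tray and stands centred in front of the tray's long side. Do not touch the hub or any vial, all six vials must stay standing in the carousel, and leave the bottles on the bench alone. Finish with the turntable at rest and the finger clear of it.

Things in the scene. Friction and masses are not known exactly. Their poses are not given: they have to be found in the camera images.
- carousel: fixed foot of the vial carousel (a revolving rack, 300 mm across, that turns freely on its foot). Origin: on the carousel's upright axis, on the bench top. Its x and y axes do not turn with the rack.
- turntable (a joint): angle of the turntable on its foot, rad, anticlockwise from above; turns endlessly, no stops or notches, light drag (about 1 N at 120 mm from the axis), stays where it is left. White dish, dark liner 25 mm above the bench, thin rim 300 mm across with its top 37 mm above the bench and label cards outside.
- panels: six upright light grey divider panels, radial, every 60 degrees, turning with the turntable. Each is 4 mm thick, runs from the hub to 142 mm from the axis and from 25 to 77 mm above the bench; its outer part (100 to 140 mm from the axis) is clear of the vials. Origin: on the axis, 25 mm above the bench; x lies along one panel.
- hub: round white hub in the middle of the turntable, 44 mm across, with a steel cap, top 81 mm above the bench; turns with it. Origin: on the axis, 25 mm above the bench.
- tray: shallow stainless preparation tray, 160 x 240 mm, 20 mm high, standing still beside the carousel with one long side towards it (a gap of about 10 mm); a syringe and a swab pack lie in it. Origin: on the bench at the middle of that long side. x points away from the tray, straight at the carousel's axis (160 to 163 mm away); y runs along the long side.
- vial_blue: 20 ml glass injection vial, 32 mm across and 58 mm tall, white paper label, crimped aluminium neck and a blue flip-off cap (22 mm across); stands loose on the turntable about 75 mm from its axis. Origin: centre of its underside, z up. This is the vial wanted.
- vial_red: 20 ml glass injection vial, 32 mm across and 58 mm tall, white paper label, crimped aluminium neck and a red flip-off cap (22 mm across); stands loose on the turntable about 75 mm from its axis. Origin: centre of its underside, z up.
- vial_yellow: 20 ml glass injection vial, 32 mm across and 58 mm tall, white paper label, crimped aluminium neck and a yellow flip-off cap (22 mm across); stands loose on the turntable about 75 mm from its axis. Origin: centre of its underside, z up.
- vial_white: 20 ml glass injection vial, 32 mm across and 58 mm tall, white paper label, crimped aluminium neck and a white flip-off cap (22 mm across); stands loose on the turntable about 75 mm from its axis. Origin: centre of its underside, z up.
- vial_green: 20 ml glass injection vial, 32 mm across and 58 mm tall, white paper label, crimped aluminium neck and a green flip-off cap (22 mm across); stands loose on the turntable about 75 mm from its axis. Origin: centre of its underside, z up.
- vial_black: 20 ml glass injection vial, 32 mm across and 58 mm tall, white paper label, crimped aluminium neck and a black flip-off cap (22 mm across); stands loose on the turntable about 75 mm from its axis. Origin: centre of its underside, z up.
- infusion_1: glass infusion bottle, 64 mm across, 129 mm tall, dark stopper, loose on the bench to the left. Origin: centre of its underside.
- infusion_2: glass infusion bottle, 64 mm across, 129 mm tall, blue stopper, loose on the bench to the left. Origin: centre of its underside.
- handrub: white and blue pump bottle of hand rub, 60 mm across, 170 mm tall, loose on the bench to the right. Origin: centre of its underside.

How it is judged:
By the outcome, as a careful person would: the job done as asked, in the order asked, and still so for the second after the job is handed in, with the robot touching nothing.
It also fails if it takes over 48 s, if anything falls off the work surface, if the arm or the gripper's body presses on something with over 40 N, if the wrist force passes 120 N, or if a joint passes its speed limit or range.

## Robot

A 6-joint arm with a two-finger parallel gripper is mounted at the origin on the work surface. World frame = base frame: x ahead of the robot, y to its left, z up, the work surface at z = 0. Lengths are in mm, angles in rad, forces in N, time in s.
With the tool pointing down it reaches from about 400 to 925 mm from the base axis. Payload 12.5 kg.
Tool frame: the origin (TCP) lies on the centre line of the jaws, within the pads' length; the fingertips stand 17 mm ahead of it and the grasp point (between the pads) lies 2 mm behind it; z points along the fingers, y is the line along which they close (so a half turn about z gives the same grasp; the last joint's range is limited). The gripper opens to 95 mm and grips with 3 to 60 N. Pads are 20 mm wide; open, the fingers measure 119 mm over their backs; the gripper's body (75 mm by 180 mm) begins 59 mm behind the grasp point.
Start: joints at [1.054, 0.491, 1.559, -0, 1.092, -0.106], TCP at [249.575, 573.027, 207.361] pointing down, gripper open.
Joint ranges: [-3.1, 3.1], [-0.84, 2.19], [0.05, 2.79], [-1.13, 4.28], [0.06, 2.93], [-2.69, 2.69]. Speed limits (rad/s): [2.22, 2.22, 2.79, 3.14, 3.14, 3.14].

## Interface

Orientations are given as [roll, pitch, yaw] about the fixed x, y, z axes, in that order (R = Rz(yaw) Ry(pitch) Rx(roll)).
In Python, from cell import env gives the robot as it stands.
- The arm moves only by the tool drive_tool, never from a script. Its argument "deltas" is text: rows parted by semicolons, each of 4 numbers parted by spaces: the shift along the world's x, y, z normalised to -1 to 1, where 1 is 100 mm, then the turn about the world's z normalised to -1 to 1, where 1 is 180 degrees. A call has 1 to 10 rows; each row shifts and turns the commanded pose from where the row before left it; what a row does not reach is not made up. A row lasts 1/12 s, in which the tool goes at most 41.7 mm and 7.16 degrees, less where a joint would pass 70% of its speed; a pose out of reach is approached as far as the arm can. A call with a number of a shift or a turn outside -1 to 1 is refused whole. A call with a gripper value outside its range is refused whole. "gripper" is the closure, from 0 (fully open) to 1 (shut), set as the call begins (left out, the last holds). The fingers move at their own pace and stop on an object; the grip force is fixed at half the most. Time passes only in rows, so rows that do not move let the fingers close. It gives the time, the measured TCP pose, the force, the opening and the grip force at its end, in the units of the state.
- env.state(): the state, without advancing time (a new reading comes with each control period).
- env.read_camera(name): name is "scene" or "top" or "wrist"; returns (picture, depth): 480x640x3 uint8, red, green, blue; 480x640 float32, mm along the optical axis (not along the pixel's ray), 0 where there is no reading.
- env.camera_params(name): a dict with "mtx" (3x3 intrinsics, pixels), "camera_from_world" (4x4, takes a point from world to camera coordinates); the wrist camera has in their place "mount" (4x4, takes a point from camera to tool coordinates, whose origin is the TCP and whose axes are the flange's). Camera axes: x right, y down, z forward; pixel columns grow to the right and rows downward; lengths in mm; the calibration is good to about 2 mm. A picture is of the moment at which its call begins: read the wrist's pose just before it. camera_params takes no time and is no camera call.
- env.job_done(): hands the job in; it is judged then, once.
The state is a dict: "t": time; "joints": joint angles; "qvel": joint speeds; "tau": joint torques, N m; "eef_pos": TCP position; "tcp_rot": TCP orientation; "ft_force": force on the tool from outside, world axes, zero at the start; "moment": the same for the moment, N m; "opening": opening from 0.0 (shut) to 1.0 (fully open); "grip_force": force on a finger pad.
Only numpy, scipy, OpenCV 4.12 (cv2) and the standard library are available. Lean on these libraries where they do the work, as an engineer would, in place of code of your own. Each camera call takes 0.05 s, during which the arm holds its last target. There are 200 camera calls.

## Working session

There is one attempt and no reset: what is moved stays moved. The work goes in short steps, Python scripts to look and compute and a tool call to move; the robot and the scene stay as the last step left them, time stands still between calls to the robot, and variables do not carry over. Pictures are saved under pics/ and viewed, at most 10 in all, crops included, and the job is handed in when it is done.

Besides the shell and the picture viewer there is one more tool, called after "Request:" as name(argument=value, ...), one argument or row to a line, values as JSON. drive_tool: Moves the arm, as the interface text tells. Its arguments: {"type":"object","properties":{"deltas":{"type":"string"},"gripper":{"type":"number"}},"required":["deltas"]}

```bash
mkdir -p pics; cat > h.py <<'E'
import numpy as np, cv2
from cell import env
def cast(P,uv,z):
    K=P["mtx"];T=np.array(P["camera_from_world"]);R=T[:3,:3];t=T[:3,3]
    uv=np.atleast_2d(uv).astype(float)
    d=np.c_[uv,np.ones(len(uv))]@np.linalg.inv(K).T@R
    c=-R.T@t
    return c+d*((z-c[2])/d[:,2])[:,None]
def proj(P,X):
    T=np.array(P["camera_from_world"]);p=np.atleast_2d(X)@T[:3,:3].T+T[:3,3];q=p@np.array(P["mtx"]).T
    return q[:,:2]/q[:,2:]
E
python3 - <<'E'
from h import *
for n in("top","scene"):
    im,d=env.read_camera(n);cv2.imwrite(f"pics/{n}0.png",im[...,::-1]);np.save(f"{n}0.npy",d)
P=env.camera_params("top");print(P, -np.array(P["camera_from_world"])[:3,:3].T@np.array(P["camera_from_world"])[:3,3])
print(env.state())
E
```

```text
{'mtx': array([[588.17623401,   0.        , 320.16584815],
       [  0.        , 588.17623401, 235.52869589],
       [  0.        ,   0.        ,   1.        ]]), 'camera_from_world': array([[ 3.28638117e-03, -9.99848456e-01, -1.70957279e-02,
         5.78639784e+01],
       [-9.99059119e-01, -2.54352496e-03, -4.32944168e-02,
         5.42724652e+02],
       [ 4.32443724e-02,  1.72219248e-02, -9.98916077e-01,
         1.61423420e+03],
       [ 0.00000000e+00,  0.00000000e+00,  0.00000000e+00,
         1.00000000e+00]])} [ 472.21730515   31.43542322 1636.97066931]
{'t': 0.1, 'joints': array([ 1.05440487e+00,  4.91480814e-01,  1.55937093e+00,  2.25321258e-05,
        1.09169558e+00, -1.05611052e-01]), 'qvel': array([ 1.16535556e-03,  6.60055112e-06, -1.82871081e-03,  3.99752668e-04,
        1.90212065e-03,  1.84894070e-04]), 'tau': array([ 3.47335808e-03, -6.13626480e+01, -2.58613050e+01,  6.93929032e-02,
        4.70562279e-02, -8.62302613e-05]), 'eef_pos': array([249.45341553, 572.82950475, 206.83771352]), 'tcp_rot': array([-3.14064541e+00, -1.20510524e-04,  2.73080179e+00]), 'ft_force': array([0.53217767, 0.22617288, 0.52964337]), 'moment': array([-0.05650715,  0.02637053,  0.01714642]), 'grip_force': 0.0, 'opening': 0.9972794268001962}
```

View pics/top0.png

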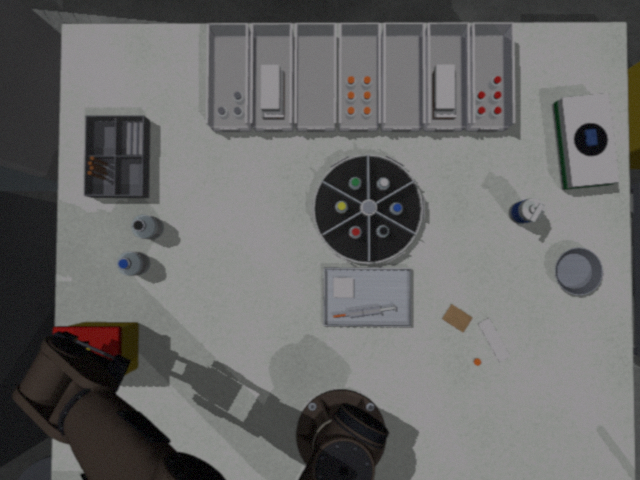

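View pics/scene0.png

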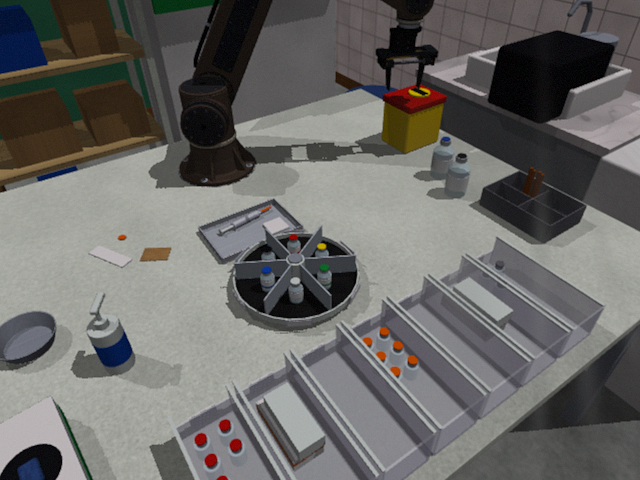

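The top view shows the carousel hub at about (368,207), the blue cap at (397,208) and the tray at (325–412, 267–326), towards the robot. Blue therefore has to go clockwise by about 90°. Next I'll measure this precisely.

```bash
cat > m.py <<'E'
from h import *
def measure(im,P,tray=False):
    hsv=cv2.cvtColor(im,cv2.COLOR_RGB2HSV)
    yy,xx=np.mgrid[:480,:640]; near=np.hypot(xx-368,yy-208)<48
    out={}
    for n,(a,b) in dict(blue=(100,125),green=(60,85),yellow=(22,35),red=(-8,8)).items():
        h=hsv[...,0].astype(int); h=np.where(h>170,h-180,h)
        m=((h>=a)&(h<=b)&(hsv[...,1]>110)&(hsv[...,2]>60)&near).astype(np.uint8)
        k,l,s,c=cv2.connectedComponentsWithStats(m)
        if k>1:
            i=1+s[1:,4].argmax(); out[n]=(cast(P,c[i],83)[0],s[i,4])
    return out
def axis(im,P):
    # dark liner outer ellipse: fit contour of dark region hull
    g=cv2.cvtColor(im,cv2.COLOR_RGB2GRAY)
    m=(g<55).astype(np.uint8); yy,xx=np.mgrid[:480,:640]; m[np.hypot(xx-368,yy-208)>60]=0
    pts=cv2.convexHull(np.argwhere(m)[:,::-1].astype(np.int32).reshape(-1,1,2))
    e=cv2.fitEllipse(pts); return e
E
python3 - <<'E'
from m import *
P=env.camera_params("top");im=cv2.imread("pics/top0.png")[...,::-1].copy()
o=measure(im,P)
for k,v in o.items():print(k,v[0].round(1),v[1])
e=axis(im,P);print(e, cast(P,e[0],25))
g=cv2.cvtColor(im,cv2.COLOR_RGB2GRAY)
# hub cap
hc=g[195:220,356:382]; m=(hc>110).astype(np.uint8); m=cv2.morphologyEx(m,cv2.MORPH_OPEN,np.ones((7,7),np.uint8)); M=cv2.moments(m,True);u=(356+M['m10']/M['m00'],195+M['m01']/M['m00']);print('hub',u,cast(P,u,81),M['m00'])
big=cv2.resize(im[145:335,270:470],(800,760),interpolation=cv2.INTER_CUBIC)
big=cv2.resize(im[150:335,295:435],None,fx=3.2,fy=3.2,interpolation=cv2.INTER_CUBIC);big=np.clip(big*1.6,0,255).astype(np.uint8)
cv2.imwrite("pics/crop0.png",big[...,::-1])
E
```

```text
blue [ 615.3 -145.    83. ] 49
green [682.6 -33.6  83. ] 35
yellow [618.9   2.8  83. ] 45
red [550.9 -34.8  83. ] 45
((367.26373291015625, 208.64920043945312), (104.02085876464844, 104.1932601928711), 163.80865478515625) [[616.19130222 -69.84558294  25.        ]]Traceback (most recent call last):
  File "<stdin>", line 8, in <module>
ZeroDivisionError: float division by zero
```

```bash
python3 - <<'E'
from m import *
P=env.camera_params("top");im=cv2.imread("pics/top0.png")[...,::-1].copy()
g=cv2.cvtColor(im,cv2.COLOR_RGB2GRAY)
big=cv2.resize(im[150:335,295:435],None,fx=3.2,fy=3.2,interpolation=cv2.INTER_CUBIC);big=np.clip(big*1.6,0,255).astype(np.uint8)
cv2.imwrite("pics/crop0.png",big[...,::-1])
# tray: bluish/darker than bench; use saturation-ish b-r
i=im.astype(int);m=((i[...,2]-i[...,1]>4)).astype(np.uint8);m[:263]=0;m[335:]=0;m[:,:312]=0;m[:,425:]=0
m=cv2.morphologyEx(m,cv2.MORPH_OPEN,np.ones((3,3),np.uint8))
pts=np.argwhere(m)[:,::-1].astype(np.float32);r=cv2.minAreaRect(pts);b=cv2.boxPoints(r);print(r,len(pts));print(cast(P,b,20).round(1)); print(b)
print(i[300,318:330].tolist()); print(g[300,318:332],g[300,404:420],g[258:275,345],g[258:275,395],g[320:332,360])
E
```

```text
((367.69970703125, 296.7166442871094), (83.04133605957031, 56.28664779663086), 1.0609116554260254) 3644
[[ 299.9   43.5   20. ]
 [ 453.6   41.1   20. ]
 [ 450.2 -186.3   20. ]
 [ 296.9 -182.9   20. ]]
[[325.66507 324.08636]
 [326.70724 267.8094 ]
 [409.73434 269.34692]
 [408.69217 325.6239 ]]
[[140, 142, 139], [138, 141, 136], [133, 135, 132], [127, 129, 126], [119, 122, 121], [109, 112, 113], [96, 100, 102], [85, 86, 90], [87, 89, 92], [104, 107, 112], [124, 128, 134], [130, 134, 140]]
[141 140 134 128 121 111  99  86  89 107 127 133 133 132] [132 129 127 117 106  94  91  96  97 116 139 142 142 139 142 143] [128 120 129 135 136 129 126 124 126 119 115 108 123 131 130 132 134] [105  94  90  90  87  81  79 102 122 129 126 100 101 125 132 131 133] [130 122 120 117 103  93  95 110 134 144 142 142]
```

View pics/crop0.png

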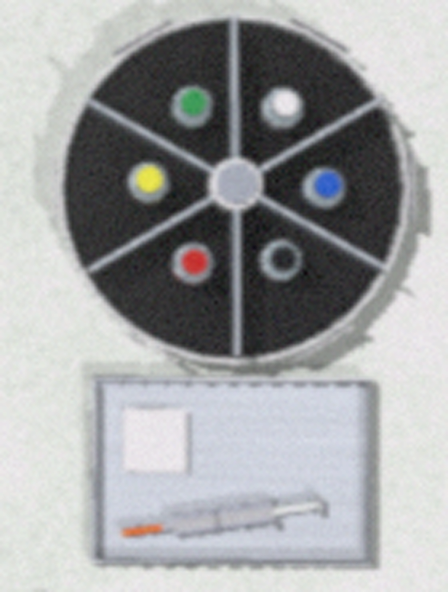

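The crop shows panels at 0/±60/±120/180°, with the blue cap in the sector centred on −90°. The tray outline spans crop x 95–378 (pixel columns 324.7–413) and its carousel-side edge is at crop row 377. I'll refine the tray direction and work out the waypoint.

```bash
python3 - <<'E'
from m import *
P=env.camera_params("top");im=cv2.imread("pics/top0.png")[...,::-1].copy()
g=cv2.GaussianBlur(cv2.cvtColor(im,cv2.COLOR_RGB2GRAY),(3,3),0).astype(float)
def dark(vals,k0):  # weighted dark-line centre
    w=np.clip(np.median(vals)-vals,0,None)-0; j=vals.argmin(); s=slice(max(0,j-2),j+3); return k0+(np.arange(len(vals))[s]*w[s]).sum()/w[s].sum()
L=np.array([(dark(g[r,320:332],320),r) for r in range(274,322)]);R=np.array([(dark(g[r,405:418],405),r) for r in range(274,322)])
B=np.array([(c,dark(g[320:332,c],320)) for c in range(330,406)]);T=np.array([(c,dark(g[265:274,c],265)) for c in range(330,406)])
for n,p in dict(L=L,R=R,B=B,T=T).items():
    w=cast(P,p,20)[:,:2].astype(np.float32); vx,vy,x,y=cv2.fitLine(w,cv2.DIST_HUBER,0,.01,.01).ravel()
    print(n,'dir',np.degrees(np.arctan2(vy,vx)).round(2),'pt',x.round(1),y.round(1))
print(cast(P,[(150/3.2*0+295+236/3.2,150+185/3.2)],81))
P2=env.camera_params("scene");s=cv2.imread("pics/scene0.png")[...,::-1].copy()
print(cast(P2,[(267,271.5)],83),cast(P2,[(295,259)],81), cast(P2,[(303,230),(217,263)],20))
E
```

```text
L dir -0.19 pt 378.1 44.2
R dir -1.07 pt 387.8 -188.1
B dir -89.96 pt 298.3 -56.3
T dir -87.22 pt 457.9 -65.7
[[613.42026664 -70.26117326  81.        ]]
[[ 623.68663276 -147.92432235   83.        ]] [[622.28577412 -73.57164564  81.        ]] [[ 476.21253304   38.33971749   20.        ]
 [ 464.03945394 -207.72646574   20.        ]]
```

Request:
drive_tool(
  deltas="0.3 -0.3 0 0;0.25 -0.3 0 0;0.25 -0.3 0 -0.03;0.25 -0.3 0 -0.03;0.25 -0.3 0 -0.03;0.2 -0.35 0 -0.03;0.2 -0.35 0 -0.03;0.2 -0.35 0 -0.03;0.2 -0.35 0 -0.02;0 0 0 0",
  gripper=1,
)

```text
t: 0.93
eef_pos: [461.7, 278.7, 207.1]
tcp_rot: [-3.141, 0.001, 2.094]
ft_force: [-0.4, -0.6, -0.5]
opening: 0.355
grip_force: 0.0
```

Request:
drive_tool(
  deltas="0.1 -0.38 0 0;0.1 -0.38 0 0;0.1 -0.38 0 0;0.1 -0.38 0 0;0.1 -0.38 0 0;0.1 -0.38 0 0;0 -0.35 0 0;0 0 -0.2 0;0 0 -0.2 0;0 0 -0.1 0",
  gripper=1,
)

```text
t: 1.77
eef_pos: [518.2, 20.1, 155.5]
tcp_rot: [-3.14, -0.001, 2.101]
ft_force: [-0.3, -0.4, -0.5]
opening: -0.0
grip_force: 0.0
```

Request:
drive_tool(
  deltas="0 0 0 0",
)

```text
t: 1.85
eef_pos: [518.0, 20.8, 155.4]
tcp_rot: [-3.139, -0.002, 2.103]
ft_force: [-0.3, 0.2, 0.5]
opening: 0.002
grip_force: 0.0
```

```bash
python3 - <<'E'
from h import *
print(env.state()["eef_pos"])
a,_=env.read_camera("scene");b,_=env.read_camera("wrist")
cv2.imwrite("pics/s1.png",a[...,::-1]);cv2.imwrite("pics/w1.png",b[...,::-1])
cv2.imwrite("pics/sw1.png",np.hstack([a[150:400,150:450],cv2.resize(b,(333,250))])[...,::-1])
print(env.camera_params("wrist"))
E
```

```text
[518.03231869  20.76933335 155.43797785]
{'mtx': array([[336.26510588,   0.        , 321.74238347],
       [  0.        , 336.26510588, 231.40804486],
       [  0.        ,   0.        ,   1.        ]]), 'mount': array([[ 2.58049466e-04, -9.63572122e-01, -2.67448499e-01,
         7.56342067e+01],
       [ 9.99999691e-01,  4.47126466e-04, -6.46065365e-04,
         9.21587100e-01],
       [ 7.42113877e-04, -2.67448250e-01,  9.63571940e-01,
        -1.77987333e+02],
       [ 0.00000000e+00,  0.00000000e+00,  0.00000000e+00,
         1.00000000e+00]])}
```

View pics/sw1.png

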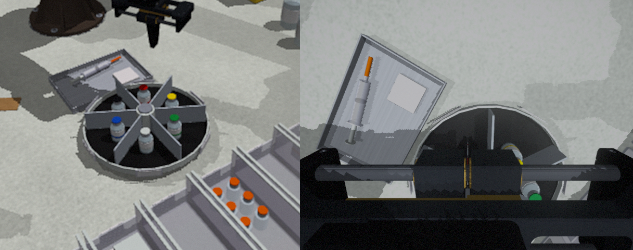

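The left half shows the closed fingertips up at (155,35), above the left side of the carousel, with the vials all standing. The right half is the wrist view: tray on the left and the fingertip near (467,160) inside the rim. Next I descend.

Request:
drive_tool(
  deltas="0.03 -0.05 -0.1 0;0 0 -0.2 0;0 0 -0.2 0;0 0 -0.15 0;0 0 -0.13 0;0 0 -0.07 0;0 0 -0.03 0;0 0 0 0",
)

```text
t: 2.62
eef_pos: [522.2, 15.6, 69.2]
tcp_rot: [-3.142, -0.0, 2.103]
ft_force: [-0.5, -0.5, 0.2]
opening: 0.007
grip_force: 0.0
```

```bash
python3 - <<'E'
from h import *
print(env.state()["eef_pos"],env.state()["ft_force"])
a,_=env.read_camera("scene");b,_=env.read_camera("wrist")
cv2.imwrite("pics/sw2.png",np.hstack([cv2.resize(a[180:330,200:400],(533,400)),cv2.resize(b,(267,200)).repeat(2,0)])[...,::-1])
E
```

```text
[522.17512042  15.61117267  69.18912662] [-0.50505575 -0.54843054  0.17578048]
```

View pics/sw2.png

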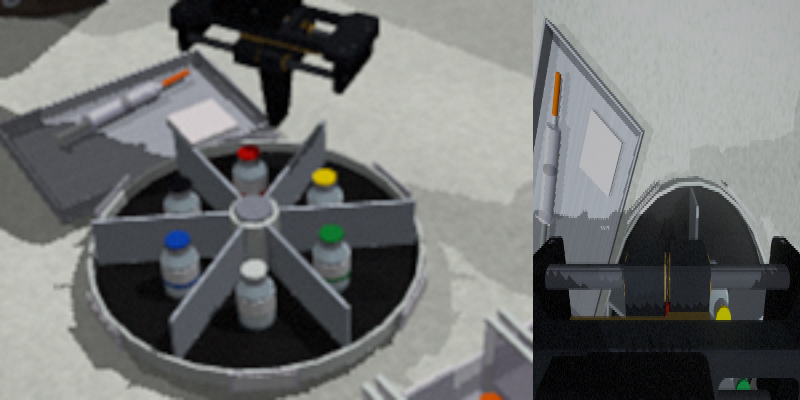

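The scene half shows the fingertip at about (278,125), near the red-vial sector and left of the panel between red and yellow. In the wrist half that panel is to the right of the finger. I'll check the projection before pushing.

```bash
python3 - <<'E'
from h import *
P=env.camera_params("scene");x=np.array([522.2,15.6,52.])
f=lambda X:((proj(P,X)-[200,180])*2.6667).round(0).tolist()
print(f(x),f([522.2,15.6,25]), "panel120 end top",f([615.5-71,-70.7+123,77]),"hub",f([615.5,-70.7,81]),"panel180 end",f([473.5,-70.7,77]),"rim at 137",f([615.5-110,-70.7+102,37]),"red",f([551,-34.8,83]))
E
```

```text
[[279.0, 140.0]] [[280.0, 162.0]] panel120 end top [[323.0, 118.0]] hub [[252.0, 205.0]] panel180 end [[174.0, 126.0]] rim at 137 [[284.0, 138.0]] red [[248.0, 150.0]]
```

```bash
python3 - <<'E'
from h import *
P=env.camera_params("scene")
a,d=env.read_camera("scene");x=np.array([522.2,15.6,52.])
T=np.array(P["camera_from_world"]);Ti=np.linalg.inv(T);K=P["mtx"]
for v in range(216,242,2):
    r=[]
    for u in (303,305):
        z=d[v,u]; p=Ti@np.r_[np.linalg.inv(K)@[u,v,1]*z,1]; r+=[p[:3].round(0).tolist(),a[v,u].tolist()]
    print(v,r)
E
```

```text
216 [[531.0, 8.0, 114.0], [3, 2, 4], [534.0, 12.0, 114.0], [9, 9, 12]]
218 [[531.0, 7.0, 108.0], [9, 10, 13], [531.0, 13.0, 106.0], [8, 4, 6]]
220 [[532.0, 7.0, 103.0], [2, 3, 2], [531.0, 13.0, 99.0], [6, 10, 10]]
222 [[531.0, 7.0, 96.0], [10, 8, 11], [530.0, 13.0, 92.0], [6, 5, 4]]
224 [[531.0, 7.0, 90.0], [1, 3, 1], [523.0, 17.0, 80.0], [0, 0, 0]]
226 [[531.0, 6.0, 83.0], [3, 2, 5], [444.0, 65.0, 1.0], [120, 123, 116]]
228 [[531.0, 6.0, 77.0], [112, 115, 110], [450.0, 61.0, -0.0], [182, 185, 178]]
230 [[502.0, 23.0, 44.0], [119, 116, 122], [458.0, 56.0, -0.0], [142, 144, 140]]
232 [[501.0, 23.0, 36.0], [134, 134, 138], [465.0, 51.0, -0.0], [169, 173, 170]]
234 [[501.0, 23.0, 30.0], [80, 83, 81], [506.0, 26.0, 32.0], [78, 79, 80]]
236 [[507.0, 19.0, 28.0], [67, 68, 68], [509.0, 24.0, 28.0], [66, 68, 67]]
238 [[512.0, 16.0, 27.0], [21, 18, 20], [513.0, 22.0, 24.0], [16, 14, 17]]
240 [[517.0, 13.0, 25.0], [25, 21, 23], [523.0, 15.0, 28.0], [19, 18, 18]]
```

```bash
python3 - <<'E'
from h import *
P=env.camera_params("scene")
a,d=env.read_camera("scene")
T=np.array(P["camera_from_world"]);Ti=np.linalg.inv(T);Ki=np.linalg.inv(P["mtx"])
v,u=np.mgrid[190:245,290:330];v=v.ravel();u=u.ravel()
p=(Ki@np.c_[u,v,np.ones(len(u))].T)*d[v,u];p=(Ti[:3,:3]@p).T+Ti[:3,3]
m=(np.abs(p[:,0]-522)<25)&(np.abs(p[:,1]-15)<25)&(p[:,2]>55)
for i in np.where(m)[0]:
    if p[i,2]<92: print(u[i],v[i],p[i].round(0),a[v[i],u[i]])
print(env.state()["tcp_rot"],env.state()["opening"])
q=p[m&(p[:,2]>90)&(p[:,2]<130)];print(q.min(0),q.max(0))
E
```

```text
307 221 [528.  21.  91.] [21 20 20]
299 222 [519.   2.  90.] [110 109 116]
306 222 [524.  20.  86.] [0 0 0]
307 222 [521.  25.  82.] [34 34 36]
299 223 [524.  -0.  91.] [66 67 72]
300 223 [525.   2.  91.] [47 47 51]
301 223 [526.   4.  90.] [6 4 4]
305 223 [530.  13.  89.] [0 0 1]
306 223 [525.  19.  83.] [0 0 1]
307 223 [518.  26.  76.] [101 103  98]
300 224 [525.   2.  88.] [40 41 44]
301 224 [528.   2.  90.] [7 7 8]
302 224 [529.   5.  89.] [7 0 0]
303 224 [532.   6.  90.] [4 5 2]
304 224 [530.  10.  88.] [5 1 0]
305 224 [529.  14.  85.] [9 8 7]
306 224 [522.  21.  78.] [92 92 90]
300 225 [527.   1.  86.] [66 67 71]
301 225 [524.   5.  83.] [15 14 17]
302 225 [530.   4.  87.] [3 5 4]
303 225 [532.   6.  87.] [0 0 0]
304 225 [529.  11.  83.] [0 0 0]
305 225 [526.  15.  79.] [57 58 56]
300 226 [522.   3.  79.] [73 75 80]
301 226 [528.   3.  83.] [14 13 15]
302 226 [527.   6.  81.] [4 7 4]
303 226 [531.   6.  83.] [2 3 2]
304 226 [530.  10.  81.] [24 26 26]
300 227 [526.   0.  80.] [72 72 76]
301 227 [526.   4.  78.] [52 54 58]
302 227 [526.   7.  76.] [47 47 50]
303 227 [530.   7.  79.] [40 42 41]
[3.14041473e+00 8.11685781e-04 2.10256924e+00] 0.00366874775724145
[516.51610277  -2.05946106  90.11205028] [537.02684171  26.70996783 129.91235044]
```

The scene depth puts the visible fingertip bottom nearer z≈75 than 52. Going down 18 mm is safe under either reading: the worst-case tip is at z=34, above the liner at 25. Then I'll check again.

Request:
drive_tool(
  deltas="0 0 -0.08 0;0 0 -0.07 0;0 0 -0.03 0;0 0 0 0;0 0 0 0",
)

```text
t: 3.23
eef_pos: [521.9, 15.6, 51.0]
tcp_rot: [-3.141, -0.0, 2.102]
ft_force: [0.7, 0.1, -0.2]
opening: 0.007
grip_force: 0.0
```

```bash
cat > tip.py <<'E'
from h import *
P=env.camera_params("scene");s=env.state();e=s["eef_pos"]
a,d=env.read_camera("scene");print(e.round(1),s["ft_force"].round(1))
T=np.array(P["camera_from_world"]);Ti=np.linalg.inv(T);Ki=np.linalg.inv(P["mtx"])
v,u=np.mgrid[180:330,200:400];v=v.ravel();u=u.ravel()
p=(Ki@np.c_[u,v,np.ones(len(u))].T)*d[v,u];p=(Ti[:3,:3]@p).T+Ti[:3,3]
m=(np.hypot(p[:,0]-e[0],p[:,1]-e[1])<22)&(p[:,2]>35)&(a[v,u].max(1)<40)
for z in range(35,125,6):
    q=p[m&(p[:,2]>=z)&(p[:,2]<z+6)]
    if len(q):print(z,len(q),q.mean(0).round(0),np.ptp(q,axis=0).round(0))
cv2.imwrite("pics/tip.png",cv2.resize(a[190:290,230:370],(700,500),interpolation=cv2.INTER_CUBIC)[...,::-1])
E
python3 tip.py
```

```text
[521.9  15.6  51. ] [ 0.7  0.1 -0.2]
59 8 [526.  11.  63.] [13. 21.  4.]
65 11 [527.  10.  68.] [ 8. 20.  5.]
71 12 [527.  12.  74.] [10. 24.  5.]
77 14 [528.  10.  80.] [11. 24.  5.]
83 16 [528.  11.  86.] [14. 24.  6.]
89 17 [530.   9.  92.] [14. 22.  6.]
95 19 [528.  10.  98.] [14. 26.  5.]
101 17 [530.  10. 104.] [15. 24.  5.]
107 19 [531.   9. 110.] [16. 23.  6.]
113 22 [529.   8. 116.] [15. 25.  6.]
119 6 [531.   8. 121.] [16. 19.  3.]
```

View pics/tip.png

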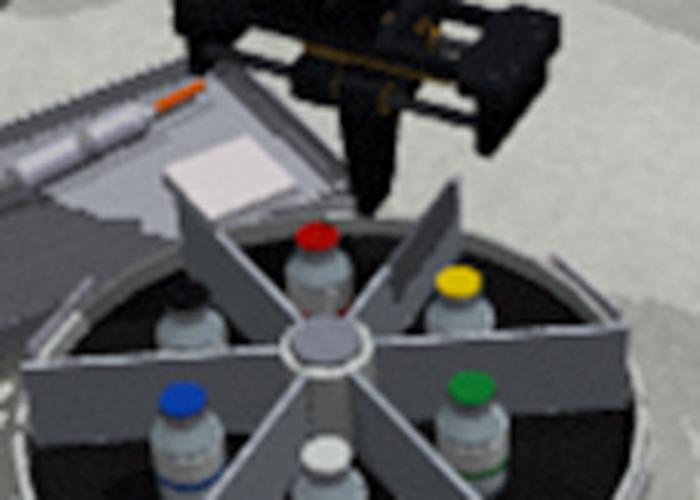

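The picture shows the tip at (372,213), now clearly below the panel-top level at about z 58 and in the red sector beside the panel. I'll compute the arc waypoints.

```bash
python3 - <<'E'
import numpy as np
ax=np.array([615.5,-70.7])
f=lambda th:ax+121.5*np.array([np.cos(th),np.sin(th)])+13*np.array([-np.sin(th),np.cos(th)])
for th in range(120,20,-5):
    p,q=f(np.radians(th)),f(np.radians(th-5)); print(th,p.round(1),'per 1.667deg row',((q-p)/300).round(4))
E
```

```text
120 [543.5  28. ] per 1.667deg row [0.0296 0.0197]
115 [552.4  33.9] per 1.667deg row [0.0312 0.017 ]
110 [561.7  39. ] per 1.667deg row [0.0326 0.0142]
105 [571.5  43.3] per 1.667deg row [0.0337 0.0113]
100 [581.6  46.7] per 1.667deg row [0.0345 0.0084]
95 [592.   49.2] per 1.667deg row [0.0351 0.0053]
90 [602.5  50.8] per 1.667deg row [0.0355 0.0022]
85 [613.1  51.5] per 1.667deg row [ 0.0355 -0.0009]
80 [623.8  51.2] per 1.667deg row [ 0.0353 -0.004 ]
75 [634.4  50. ] per 1.667deg row [ 0.0348 -0.007 ]
70 [644.8  47.9] per 1.667deg row [ 0.0341 -0.01  ]
65 [655.1  44.9] per 1.667deg row [ 0.0331 -0.013 ]
60 [665.  41.] per 1.667deg row [ 0.0318 -0.0158]
55 [674.5  36.3] per 1.667deg row [ 0.0303 -0.0185]
50 [683.6  30.7] per 1.667deg row [ 0.0286 -0.0211]
45 [692.2  24.4] per 1.667deg row [ 0.0267 -0.0235]
40 [700.2  17.4] per 1.667deg row [ 0.0245 -0.0257]
35 [707.6   9.6] per 1.667deg row [ 0.0222 -0.0278]
30 [714.2   1.3] per 1.667deg row [ 0.0197 -0.0296]
25 [720.1  -7.6] per 1.667deg row [ 0.017  -0.0312]
```

Request:
drive_tool(
  deltas="0.04 0.02 0 0;0.04 0.02 0 0;0.04 0.02 0 0;0.02 0.01 0 0;0.02 0.01 0 0;0.02 0.01 0 0;0.02 0.01 0 0",
)

```text
t: 3.87
eef_pos: [542.2, 25.7, 51.4]
tcp_rot: [3.142, -0.0, 2.103]
ft_force: [0.1, 0.1, 0.0]
opening: 0.003
grip_force: 0.0
```

Now the arc, 3 rows per 5°, yaw −0.009 per row.

Request:
drive_tool(
  deltas="0.02 0.015 0 0;0.025 0.018 0 -0.009;0.03 0.019 0 -0.009;0.03 0.018 0 -0.009;0.031 0.017 0 -0.009;0.031 0.017 0 -0.009;0.032 0.015 0 -0.009;0.0326 0.0142 0 -0.009;0.033 0.0135 0 -0.009;0.033 0.013 0 -0.009",
)

```text
t: 4.7
eef_pos: [571.7, 41.7, 51.3]
tcp_rot: [-3.141, -0.0, 1.847]
ft_force: [-0.4, -0.7, 0.5]
opening: 0.007
grip_force: 0.4
```

```bash
python3 tip.py|head -3; python3 - <<'E'
from m import *
P=env.camera_params("scene");im,_=env.read_camera("scene")
h=cv2.cvtColor(im,cv2.COLOR_RGB2HSV);yy,xx=np.mgrid[:480,:640]
m=((h[...,0]>100)&(h[...,0]<125)&(h[...,1]>150)&(h[...,2]>80)&(np.hypot(xx-296,yy-275)<60)).astype(np.uint8)
k,l,s,c=cv2.connectedComponentsWithStats(m)
i=1+s[1:,4].argmax();print(c[i],s[i,4],cast(P,c[i],83))
E
```

```text
[571.7  41.7  51.3] [-0.4 -0.7  0.5]
65 2 [572.  30.  69.] [1. 0. 3.]
71 5 [576.  33.  75.] [13. 15.  3.]
[263.12 264.72] 50 [[ 599.02748955 -144.3137306    83.        ]]
```

View pics/tip.png

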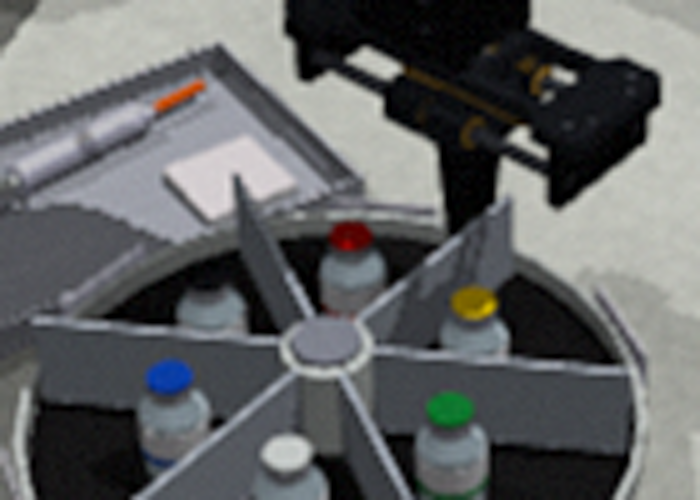

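The finger at (470,200) is against its panel and the rack has turned about 16° clockwise; blue is now at (170,380) and all visible vials are standing. The push continues.

Request:
drive_tool(
  deltas="0.034 0.013 0 -0.009;0.034 0.012 0 -0.009;0.034 0.011 0 -0.009;0.035 0.009 0 -0.009;0.035 0.009 0 -0.009;0.035 0.008 0 -0.009;0.035 0.006 0 -0.009;0.035 0.005 0 -0.009;0.035 0.004 0 -0.009;0.0355 0.003 0 -0.009",
)

```text
t: 5.63
eef_pos: [606.3, 49.6, 51.3]
tcp_rot: [-3.141, -0.0, 1.565]
ft_force: [-1.5, 0.8, 0.5]
opening: 0.003
grip_force: 0.4
```

Request:
drive_tool(
  deltas="0.0355 0.002 0 -0.009;0.0355 0.001 0 -0.009;0.0355 0 0 -0.009;0.0355 -0.001 0 -0.009;0.0355 -0.002 0 -0.009;0.0355 -0.003 0 -0.009;0.035 -0.004 0 -0.009;0.035 -0.005 0 -0.009;0.035 -0.006 0 -0.009;0.035 -0.007 0 -0.009",
)

```text
t: 6.47
eef_pos: [641.6, 47.1, 51.2]
tcp_rot: [-3.141, 0.0, 1.282]
ft_force: [-0.4, 0.9, -0.4]
opening: 0.004
grip_force: 0.4
```

```bash
cat > bl.py <<'E'
from m import *
import sys
print(env.state()["eef_pos"].round(1))
for n,ax in(("scene",(622.3,-73.6)),("top",(616.5,-70.8))):
    P=env.camera_params(n);im,_=env.read_camera(n);cv2.imwrite(f"pics/{sys.argv[1]}_{n}.png",im[...,::-1])
    h=cv2.cvtColor(im,cv2.COLOR_RGB2HSV);yy,xx=np.mgrid[:480,:640];c0=proj(P,[616,-71,60])[0]
    for nm,a,b in(("blue",100,125),("green",60,85),("yellow",22,35)):
        m=((h[...,0]>=a)&(h[...,0]<b)&(h[...,1]>130)&(h[...,2]>50)&(np.hypot(xx-c0[0],yy-c0[1])<60)).astype(np.uint8)
        k,l,s,c=cv2.connectedComponentsWithStats(m)
        if k>1:
            i=1+s[1:,4].argmax();w=cast(P,c[i],83)[0];print(n,nm,s[i,4],w.round(1),'ang',np.degrees(np.arctan2(w[1]-ax[1],w[0]-ax[0])).round(1))
E
python3 bl.py b1
```

```text
[641.6  47.1  51.2]
scene blue 45 [ 563.  -122.1   83. ] ang -140.7
scene green 57 [689.7 -95.6  83. ] ang -18.1
scene yellow 52 [672.3 -24.   83. ] ang 44.7
top blue 33 [ 559.7 -119.8   83. ] ang -139.2
top green 27 [687.2 -94.6  83. ] ang -18.6
top yellow 1 [668.5 -28.4  83. ] ang 39.2
```

Request:
drive_tool(
  deltas="0.0345 -0.009 0 -0.009;0.034 -0.01 0 -0.009;0.034 -0.011 0 -0.009;0.0335 -0.012 0 -0.009;0.033 -0.013 0 -0.009;0.0325 -0.014 0 -0.009;0.032 -0.015 0 -0.009;0.032 -0.016 0 -0.009;0.0315 -0.0165 0 -0.009;0.031 -0.0175 0 -0.009",
)

```text
t: 7.4
eef_pos: [674.3, 33.8, 51.2]
tcp_rot: [-3.141, 0.0, 1.0]
ft_force: [0.6, 0.9, 0.2]
opening: 0.004
grip_force: 0.5
```

Request:
drive_tool(
  deltas="0.03 -0.0185 0 -0.009;0.0295 -0.0195 0 -0.009;0.029 -0.0205 0 -0.009;0.028 -0.021 0 -0.009;0.0275 -0.022 0 -0.009;0.027 -0.023 0 -0.009;0.0265 -0.0235 0 -0.009;0.025 -0.0245 0 -0.009;0.02 -0.02 0 -0.007;0 0 0 0",
)

```text
t: 8.23
eef_pos: [699.1, 13.9, 51.3]
tcp_rot: [3.141, 0.0, 0.751]
ft_force: [-0.7, 0.1, -0.6]
opening: 0.003
grip_force: 0.0
```

```bash
python3 bl.py b2
```

```text
[699.1  13.9  51.3]
scene blue 42 [544.1 -84.5  83. ] ang -172.1
scene green 51 [ 665.  -130.9   83. ] ang -53.3
scene yellow 56 [689.8 -61.4  83. ] ang 10.2
top blue 32 [541.7 -82.1  83. ] ang -171.4
top green 12 [ 663.3 -128.8   83. ] ang -51.1
top yellow 8 [688.5 -64.2  83. ] ang 5.2
```

Request:
drive_tool(
  deltas="0.02 -0.02 0 -0.007;0.024 -0.025 0 -0.009;0.024 -0.026 0 -0.009;0.02 -0.022 0 -0.008;0.01 -0.012 0 -0.004;0 0 0 0",
)

```text
t: 8.83
eef_pos: [709.0, 3.4, 51.3]
tcp_rot: [3.141, -0.0, 0.634]
ft_force: [-1.2, 1.0, 0.1]
opening: 0.005
grip_force: 0.0
```

```bash
python3 bl.py b3; python3 - <<'E'
import numpy as np
from h import *
im=cv2.imread("pics/b3_top.png");c=cv2.resize(im[150:335,295:435],None,fx=3.2,fy=3.2,interpolation=cv2.INTER_CUBIC)
cv2.imwrite("pics/b3c.png",np.clip(c.astype(float)*1.6,0,255))
E
```

```text
[709.    3.4  51.3]
scene blue 43 [543.1 -75.1  83. ] ang -178.9
scene green 50 [ 657.3 -136.3   83. ] ang -60.9
scene yellow 56 [690.8 -70.6  83. ] ang 2.5
top blue 16 [540.7 -76.   83. ] ang -176.0
top green 20 [ 655.3 -134.1   83. ] ang -58.5[ WARN:0@0.139] global loadsave.cpp:1063 imwrite_ Unsupported depth image for selected encoder is fallbacked to CV_8U.
```

View pics/b3c.png

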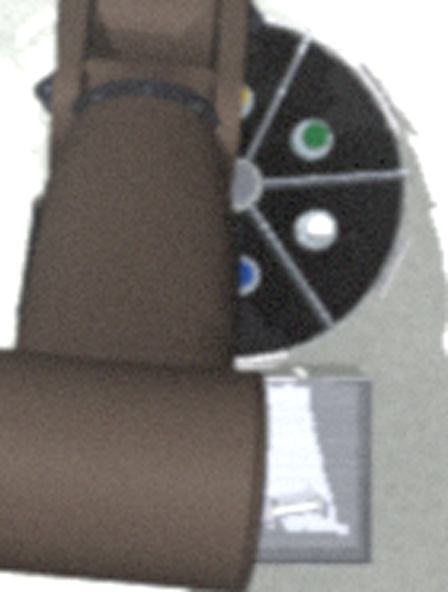

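The forearm hides half the blue cap at (245,273), so the top reading is unreliable here. The scene camera says about 1° remains. I'll back off, lift and move aside for a clean look.

Request:
drive_tool(
  deltas="-0.04 0.055 0 0;-0.06 0.08 0 0;0 0 0.1 0;0 0 0.25 0;0 0 0.3 0;0 0.1 0.3 0;0 0.4 0 0;0 0.4 0 0;0 0.4 0 0;0 0.4 0 0",
)

```text
t: 9.77
eef_pos: [698.3, 189.4, 147.8]
tcp_rot: [3.141, -0.001, 0.635]
ft_force: [-0.3, 0.3, -0.3]
opening: 0.005
grip_force: 0.0
```

Request:
drive_tool(
  deltas="0 0.4 0 0;0 0.2 0 0;0 0 0 0",
)

```text
t: 10.02
eef_pos: [697.6, 252.5, 147.1]
tcp_rot: [-3.141, -0.001, 0.64]
ft_force: [0.8, -0.1, -1.0]
opening: 0.006
grip_force: 0.0
```

```bash
python3 bl.py b4; python3 - <<'E'
import numpy as np
from h import *
im=cv2.imread("pics/b4_top.png");c=cv2.resize(im[150:335,295:435],None,fx=3.2,fy=3.2,interpolation=cv2.INTER_CUBIC)
s=cv2.imread("pics/b4_scene.png");s=cv2.resize(s[190:340,220:370],(340,340))
c=np.hstack([c,cv2.copyMakeBorder(s,0,c.shape[0]-340,0,0,cv2.BORDER_CONSTANT)])
cv2.imwrite("pics/b4c.png",np.clip(c.astype(float)*1.6,0,255).astype(np.uint8))
E
```

```text
[697.6 252.5 147.1]
scene blue 46 [542.6 -75.   83. ] ang -179.0
scene green 53 [ 657.1 -136.7   83. ] ang -61.1
scene yellow 64 [690.1 -69.7  83. ] ang 3.3
top blue 40 [540.7 -73.2  83. ] ang -178.2
top green 28 [ 655.2 -135.    83. ] ang -58.9
top yellow 37 [687.9 -68.2  83. ] ang 2.1
```

View pics/b4c.png

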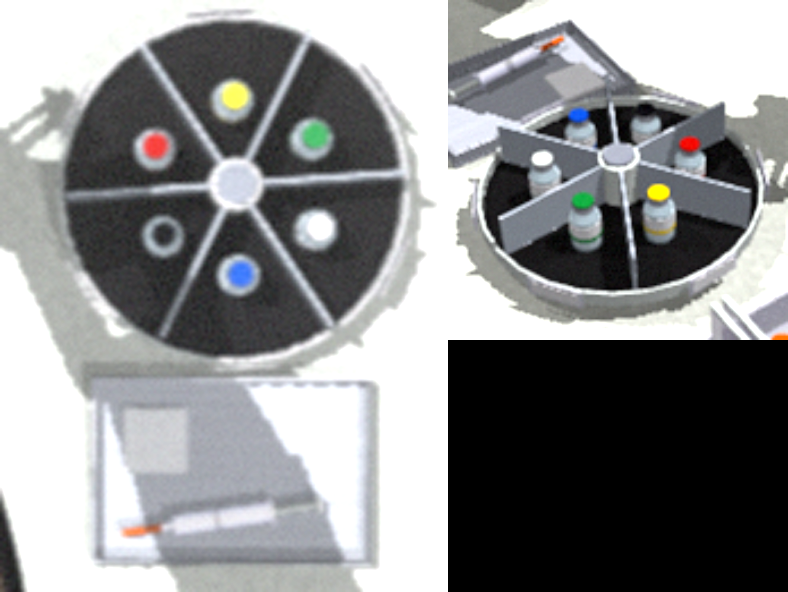

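The crop shows the blue cap at (240,273), lined up between the hub (236,184) and the tray's long-side middle (236,377) within about 1.5 mm. All six vials are standing, the finger is well clear and the rack is at rest, so I'm handing it in.

```bash
python3 -c "
from cell import env
print(env.job_done())"
```

```text
the job is handed in; nothing more can be done
None
```

I turned the carousel about 87° clockwise with one fingertip on a divider panel; the blue-capped vial now stands in front of the tray's long side, about 2 mm (1.4°) off centre by my measurement, with all six vials upright, the finger clear and the job handed in at about 10 s.

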